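Swing the screwdriver flat in the fingers and lay it in the bit case

TASK

Pull the long straight-handled screwdriver up out of the wooden rack and, gripping it by its handle all the while, press the end of its blade on the tiled ledge so that it swings over in the fingers until it is level. Then, still holding it level, lift it off the ledge and lay it lengthwise inside the empty half of the aluminium case, and let go. Do not let go of it on the ledge or drop it from a height, and leave the other two tools in the rack.

Things in the scene. Friction and masses are not known exactly. Their poses are not given: they have to be found in the camera images.
- driver: Screwdriver to move: tallest of three tools upright in a wooden rack; 190 mm, 90 g. Origin: blade tip, z to the handle butt. Round steel blade d 8 mm, z 0-90; black hexagonal collar 30 mm wide, z 90-98, rests on the rack; round black handle d 26 mm, z 98-190. Balance at z 120. Swings about the fingers' closing line if the tip is pushed on the tiles at 20-40 N grip. Starts with its y along the row of tools.
- case: Aluminium bit case, fixed, folded out flat, across the middle from the rack. Origin: centre of its EMPTY half, at ledge level; x across, y lengthwise, z up. The empty half is an open tray, inside 122 (x) by 242 mm (y), floor 4 mm and wall tops 18 mm above the ledge, walls 4 mm. The other half (+x side, x 69-199 mm, 26 mm high) is full of bits.
- stubby: Bystander in rack: stubby nut driver, 98 mm long, black round handle d 26 mm, 30 mm long; top 163 mm above the ledge. Origin: lower tip, z up. Fixed rack: plate 70 x 240 x 15 mm on end boards, top 125 mm above the ledge, three 15 mm holes in a row 75 mm apart; the screwdriver's tip hangs 35 mm above the ledge and must rise 95 mm to clear the rack, 130 mm to pass over its neighbours.
- tee: Bystander in the rack: T-handled key, black crossbar 16 mm thick and 70 mm long, lying across the row of holes, top 157 mm above the ledge. Origin: lower tip, z up. The tiles midway between rack and case (y within 50 mm of 0, x 0.40 to 0.68 m) are bare: room to press.

How it is judged (in metres and radians):
On the way, in this order (a step that is already met when the one before it is completed fails the run):
1. the screwdriver is gripped and leans 25 to 65 degrees from upright with its tip down on the ledge (contact force between driver and the fingers above 1 N and height (world z) of driver below 0.012 m and contact force between driver and case below 0.05 N and angle between driver's own z axis and vertical between 0.436 and 1.134 rad), for 0.1 s.
2. it is held within 20 degrees of level, its tip clear of the ledge by 45 mm (contact force between driver and the fingers above 1 N and height (world z) of driver above 0.045 m and angle between driver's own z axis and vertical between 1.222 and 1.92 rad), for 0.2 s.
At the end, for the whole second after the job is handed in: Screwdriver released, at rest inside the empty half: level within 10 deg, lengthwise within 17 deg (either way round), tip 66-122 mm from the middle lengthwise, within 56 mm of the middle line, at most 35 mm above the ledge; other two tools within 30 mm of their starts (x of driver in the frame of case between -0.056 and 0.056 m and z of driver in the frame of case below 0.035 m and (y of driver in the frame of case between 0.066 and 0.122 m or y of driver in the frame of case between -0.122 and -0.066 m) and angle between the z axis of driver and the y axis of case, either way round below 0.3 rad and angle between driver's own z axis and vertical between 1.396 and 1.745 rad and linear speed of driver below 0.02 m/s and contact force between driver and the fingers below 0.05 N and distance of each of stubby, tee from where it was at the start of the episode below 0.03 m); the robot touches nothing.
It fails at once if the screwdriver is let go on the ledge (contact force between driver and the fingers below 0.05 N and height (world z) of driver below 0.028 m and horizontal distance between driver and case above 0.14 m).
It fails at once if the screwdriver is dropped: loose with its tip more than 60 mm above the ledge (contact force between driver and the fingers below 0.05 N and height (world z) of driver above 0.06 m).
It fails at once if another tool is pulled out of the rack (distance of any of stubby, tee from where it was at the start of the episode above 0.03 m).
It also fails if it takes over 64 s, if anything falls off the work surface, if the arm or the gripper's body presses on something with over 40 N, if the wrist force passes 120 N, or if a joint passes its speed limit or range.

ROBOT

A 7-joint arm with a two-finger parallel gripper is mounted at the origin on the work surface. World frame = base frame: x ahead of the robot, y to its left, z up, the work surface at z = 0. Lengths are in m, angles in degrees, forces in N, time in s.
With the tool pointing down it reaches from about 0.425 to 0.875 m from the base axis. Payload 4.7 kg.
Tool frame: the origin (TCP) lies midway between the tips of the shut fingers; the grasp point (between the pads) lies 19 mm behind it; y points along the fingers, x is the direction in which the jaws open and shut, and the axes are right-handed (so a half turn about y gives the same grasp; the last joint's range is limited). The gripper opens to 87 mm and grips with 3 to 60 N. Pads are 19 mm wide; open, the fingers measure 117 mm over their backs; the gripper's body (75 mm by 190 mm) begins 51 mm behind the grasp point.
Start: joints at [66.583, 18.392, -4.016, 83.108, 1.295, 78.541, -3.26], TCP at [0.267, -0.593, 0.223] pointing down, gripper open.
Joint ranges: [-163.93, 163.93], [-17.29, 119.83], [-79.2, 71.16], [3.27, 140.29], [-89.18, 269.18], [5.43, 117.66], [-154.24, 154.24]. Speed limits (degrees/s): [147.25, 147.25, 180, 180, 180, 180, 180].

INTERFACE

Orientations are given as [roll, pitch, yaw] about the fixed x, y, z axes, in that order (R = Rz(yaw) Ry(pitch) Rx(roll)).
In Python, from cell import env gives the robot as it stands.
- The arm moves only by the tool carry_out, never from a script. Its argument "targets" is a list of rows, each a list of 2 entries, a list of its own where there are three numbers: the shift along the tool's x, y, z in mm, then the turn, a rotation vector about the tool's x, y, z in degrees. A call has 1 to 12 rows; each row shifts and turns the commanded pose from where the row before left it, along the tool's axes as they then stand; what a row does not reach is not made up. A row lasts 1/10 s, in which the tool goes at most 50 mm and 8.59 degrees, less where a joint would pass 70% of its speed; a pose out of reach is approached as far as the arm can. A call with a gripper value outside its range is refused whole. "jaw" is the opening, from 0 (shut) to 1 (fully open), set as the call begins (left out, the last holds). The fingers move at their own pace and stop on an object; "squeeze" is the grip in N (left out, the last holds). Time passes only in rows, so rows that do not move let the fingers close. It gives the time, the measured TCP pose, the force and the opening at its end, in the units of the state.
- env.get_obs(): the state, without advancing time (a new reading comes with each control period).
- env.read_camera(name): name is "scene" or "top" or "wrist"; returns the picture (400x640x3 uint8, red, green, blue); there is no depth.
- env.get_calibration(name): a dict with "fx", "fy", "cx", "cy" (pixels), "R" (3x3) and "t" (3): a world point X has camera coordinates R X + t; the wrist camera has in their place "hand_eye" (4x4, takes a point from camera to tool coordinates, whose origin is the TCP and whose axes are the tool frame's). Camera axes: x right, y down, z forward; pixel columns grow to the right and rows downward; lengths in m; the calibration is good to about 2 mm. A picture is of the moment at which its call begins: read the wrist's pose just before it. get_calibration takes no time and is no camera call.
- env.sign_off(): hands the job in, once; it reports no verdict.
Trained networks look in the newest picture that a camera, given by its name, has taken for a name from the list of things; names that differ only in an ending like _2 or _b are one class to them, and where a whole thing is asked for, a point or a joint stands for the part that bears it (a point fixed in the world has none). Each returns a list of dicts, best first, with "p" (0 to 1); they miss things now and then, are a little off and sometimes report something else, mostly with a low value. They report only what shows in the picture. A call takes as long as a camera call.
- env.outline_of(camera, label): "mask" (400x640 bool, what is visible of it) and "xy" ([column, row] in pixels, amid what is visible of it).
The state is a dict: "time_s": time; "qpos": joint angles; "joint_velocities": joint speeds; "effort": joint torques, N m; "tool_pos": TCP position; "tool_rot": TCP orientation; "force": force on the tool from outside, world axes, zero at the start; "wrist_torque": the same for the moment, N m; "grip_width": finger opening in m.
Only numpy, scipy, OpenCV 4.12 (cv2) and the standard library are available. Lean on these libraries where they do the work, as an engineer would, in place of code of your own. Each camera call takes 0.05 s, during which the arm holds its last target.

## Working session

There is one attempt and no reset: what is moved stays moved. The work goes in short steps, Python scripts to look and compute and a tool call to move; the robot and the scene stay as the last step left them, time stands still between calls to the robot, and variables do not carry over. Pictures are saved under pics/ and viewed, and the job is handed in when it is done.

Besides the shell and the picture viewer there is one more tool, called after "Emit:" as a command line: name --argument value ..., lists and objects as JSON in quotes. carry_out: Moves the arm, as the interface text tells. Its arguments: {"type":"object","properties":{"targets":{"type":"array","items":{"type":"array"}},"jaw":{"type":"number"},"squeeze":{"type":"number"}},"required":["targets"]}

```bash
ls; mkdir -p pics; python3 - <<'E'
from cell import env
import cv2,numpy as np
print(env.get_obs())
for c in ['scene','top','wrist']:
    im=env.read_camera(c); cv2.imwrite(f'pics/{c}0.png',im[:,:,::-1])
    print(c,env.get_calibration(c))
    for l in ['driver','case','stubby','tee']:
        for r in env.outline_of(c,l)[:2]:
            m=r['mask']; ys,xs=np.nonzero(m)
            print(l,round(r['p'],2),r['xy'],m.sum(),(xs.min(),xs.max(),ys.min(),ys.max()) if len(xs) else None)
            np.save(f'{c}_{l}.npy',m) if r is None else None
E
```

```text
pics
{'time_s': 0.0, 'qpos': array([66.58214931, 18.43728402, -4.01600807, 83.17603508,  1.29571153,
       78.53988449, -3.26076986]), 'joint_velocities': array([-0.02262653, -0.00086671, -0.00959503, -0.0108812 , -0.00440314,
        0.04517462,  0.03194027]), 'effort': array([ 4.92234194e-04, -4.91289997e+01, -4.03542425e-01, -3.12525916e+01,
       -6.38807681e-02,  4.39524197e-02,  1.84379073e-04]), 'tool_pos': array([ 0.26644154, -0.59227102,  0.22147177]), 'tool_rot': array([-90.00634305,   0.10791796, -65.77255623]), 'force': array([0.31669356, 0.24431658, 0.31415575]), 'wrist_torque': array([-0.05127984, -0.02627594,  0.05738944]), 'grip_width': 0.0868263915620986}
scene {'fx': 506.41145186213805, 'fy': 506.41145186213805, 'cx': 318.2575714287566, 'cy': 198.63160782670963, 'R': array([[ 0.16472202,  0.98614902, -0.01941055],
       [ 0.56742393, -0.11084014, -0.81593171],
       [-0.80678172,  0.12338791, -0.57782236]]), 't': array([-0.06929618, -0.23892139,  1.56627026])}
driver 0.87 [456.4, 149.5] 669 (np.int64(445), np.int64(464), np.int64(125), np.int64(202))
case 0.58 [
[... 644 characters left out ...]
np.int64(357), np.int64(462), np.int64(110), np.int64(217))
stubby 0.53 [159.3, 194.0] 149 (np.int64(152), np.int64(166), np.int64(190), np.int64(201))
tee 0.69 [220.9, 185.4] 215 (np.int64(216), np.int64(227), np.int64(169), np.int64(198))
wrist {'fx': 315.3889671530295, 'fy': 315.3889671530295, 'cx': 316.2325671087671, 'cy': 201.144776795343, 'hand_eye': array([[ 9.99999976e-01, -1.55249623e-04, -1.54218676e-04,
        -5.54058142e-04],
       [ 1.11660484e-04, -2.44082771e-01,  9.69754396e-01,
        -1.63335274e-01],
       [-1.88196126e-04, -9.69754390e-01, -2.44082748e-01,
         6.75121334e-02],
       [ 0.00000000e+00,  0.00000000e+00,  0.00000000e+00,
         1.00000000e+00]])}
```

View pics/scene0.png

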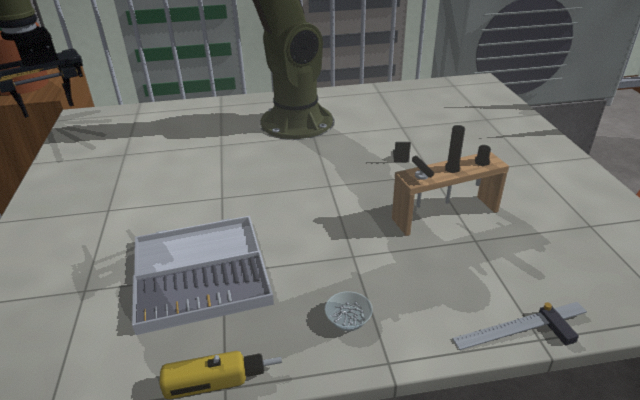

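View pics/top0.png

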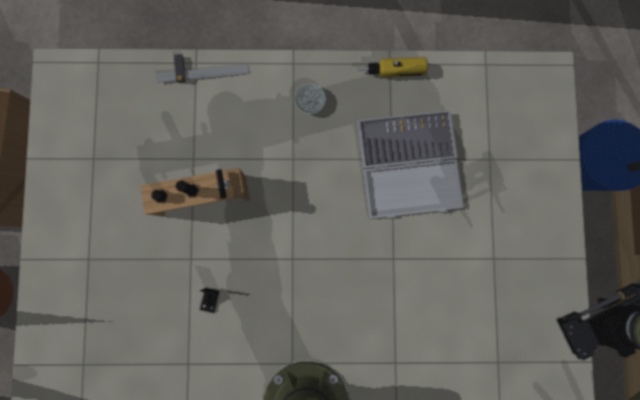

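View pics/wrist0.png

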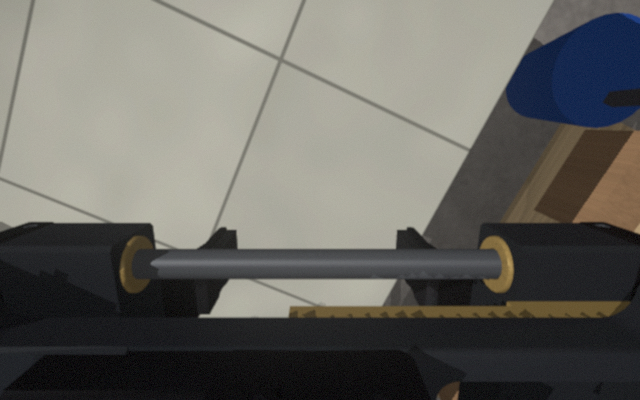

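```bash
cat > h.py <<'E'
from cell import env
import cv2,numpy as np
from scipy.optimize import minimize
from scipy.spatial.transform import Rotation as Ro
def proj(c,X):
    k=env.get_calibration(c); P=np.atleast_2d(X)@k['R'].T+k['t']
    return np.c_[k['fx']*P[:,0]/P[:,2]+k['cx'],k['fy']*P[:,1]/P[:,2]+k['cy']]
def unproj(c,uv,z):
    k=env.get_calibration(c); uv=np.atleast_2d(uv).astype(float)
    d=np.c_[(uv[:,0]-k['cx'])/k['fx'],(uv[:,1]-k['cy'])/k['fy'],np.ones(len(uv))]@k['R']
    C=-k['R'].T@k['t']; s=(z-C[2])/d[:,2]
    return C+d*s[:,None]
def tcp():
    o=env.get_obs(); return o['tool_pos'],Ro.from_euler('xyz',o['tool_rot'],degrees=True).as_matrix(),o
E
python3 - <<'E'
from h import *
M={}
for c in ['scene','top']:
    im=env.read_camera(c)
    for l in ['driver','case','stubby','tee']:
        r=env.outline_of(c,l)
        if r and r[0]['p']>.4: M[c,l]=r[0]['mask']
np.savez('m.npz',**{c+'_'+l:m for (c,l),m in M.items()})
a=np.linspace(0,2*np.pi,24,endpoint=False)
def sil(c,x,y,parts):
    S=np.zeros((400,640),np.uint8)
    for z0,z1,r in parts:
        X=np.array([[x+r*np.cos(t),y+r*np.sin(t),z] for z in (z0,z1) for t in a])
        h=cv2.convexHull(proj(c,X).astype(np.float32)); cv2.fillConvexPoly(S,np.round(h*16).astype(np.int32),1,shift=4)
    return S>0
for l,parts in [('driver',[(.125,.133,.0155),(.133,.225,.013)]),('stubby',[(.133,.163,.013)])]:
    for cams in (['scene','top'],['scene'],['top']):
        best=None
        x0=unproj('top',np.argwhere(M['top',l])[:,::-1].mean(0),.17)[0]
        for x in np.arange(-.03,.031,.002):
            for y in np.arange(-.03,.031,.002):
                s=0
                for c in cams:
                    S=sil(c,x0[0]+x,x0[1]+y,parts);m=M[c,l]; s+=(S&m).sum()/(S|m).sum()
                if best is None or s>best[0]: best=(s,x0[0]+x,x0[1]+y)
        print(l,cams,best)
im=env.read_camera('top')
# rack color
hsv=cv2.cvtColor(im,cv2.COLOR_RGB2HSV); m=((hsv[...,0]>5)&(hsv[...,0]<22)&(hsv[...,1]>90)).astype(np.uint8)
m[:150]=0;m[225:]=0;m[:,:130]=0;m[:,260:]=0
p=unproj('top',np.argwhere(m)[:,::-1],.125)[:,:2].astype(np.float32)
print('rack',cv2.minAreaRect(p))
m=M['top','case']; 
for z in (.0,.018,.026):
    p=unproj('top',np.argwhere(m)[:,::-1],z)[:,:2].astype(np.float32); r=cv2.minAreaRect(p); print('case',z,r)
cv2.imwrite('pics/tc.png',cv2.resize(im[90:240,340:480][:,:,::-1],None,fx=4,fy=4,interpolation=cv2.INTER_CUBIC))
cv2.imwrite('pics/tr.png',cv2.resize(im[150:230,120:270][:,:,::-1],None,fx=5,fy=5,interpolation=cv2.INTER_CUBIC))
E
```

```text
Traceback (most recent call last):
  File "h.py", line 6, in proj
    k=env.get_calibration(c); P=np.atleast_2d(X)@k['R'].T+k['t']
ValueError: time passes only in moves, steps and waits
```

```bash
sed -i 's/^def proj/K={c:env.get_calibration(c) for c in ("scene","top","wrist")}\ndef proj/; s/k=env.get_calibration(c)/k=K[c]/' h.py
cat > fit.py <<'E'
from h import *
d=np.load('m.npz'); M={tuple(k.split('_')):d[k] for k in d.files}
a=np.linspace(0,2*np.pi,24,endpoint=False)
def sil(c,x,y,parts):
    S=np.zeros((400,640),np.uint8)
    for z0,z1,r in parts:
        X=np.array([[x+r*np.cos(t),y+r*np.sin(t),z] for z in (z0,z1) for t in a])
        h=cv2.convexHull(proj(c,X).astype(np.float32)); cv2.fillConvexPoly(S,np.round(h*16).astype(np.int32),1,shift=4)
    return S>0
for l,parts in [('driver',[(.125,.133,.0155),(.133,.225,.013)]),('stubby',[(.133,.163,.013)])]:
    for cams in (['scene','top'],['scene'],['top']):
        if any((c,l) not in M for c in cams): continue
        best=None
        x0=unproj('top',np.argwhere(M['top',l])[:,::-1].mean(0),.17)[0]
        for x in np.arange(-.03,.031,.002):
            for y in np.arange(-.03,.031,.002):
                s=0
                for c in cams:
                    S=sil(c,x0[0]+x,x0[1]+y,parts);m=M[c,l]; s+=(S&m).sum()/(S|m).sum()
                if best is None or s>best[0]: best=(s,x0[0]+x,x0[1]+y)
        print(l,cams,best)
im=env.read_camera('top')
hsv=cv2.cvtColor(im,cv2.COLOR_RGB2HSV); m=((hsv[...,0]>5)&(hsv[...,0]<22)&(hsv[...,1]>90)).astype(np.uint8)
m[:150]=0;m[225:]=0;m[:,:130]=0;m[:,260:]=0
p=unproj('top',np.argwhere(m)[:,::-1],.125)[:,:2].astype(np.float32)
print('rack',cv2.minAreaRect(p))
m=M['top','case']; 
for z in (.0,.018,.026):
    p=unproj('top',np.argwhere(m)[:,::-1],z)[:,:2].astype(np.float32); r=cv2.minAreaRect(p); print('case',z,r)
cv2.imwrite('pics/tc.png',cv2.resize(im[90:240,340:480][:,:,::-1],None,fx=4,fy=4,interpolation=cv2.INTER_CUBIC))
cv2.imwrite('pics/tr.png',cv2.resize(im[150:230,120:270][:,:,::-1],None,fx=5,fy=5,interpolation=cv2.INTER_CUBIC))
E
python3 fit.py
```

```text
driver ['scene', 'top'] (np.float64(1.5349573257467994), np.float64(0.5390197118681268), np.float64(0.274518020089057))
driver ['scene'] (np.float64(0.78125), np.float64(0.5350197118681268), np.float64(0.276518020089057))
driver ['top'] (np.float64(0.7641196013289037), np.float64(0.5430197118681268), np.float64(0.274518020089057))
stubby ['scene', 'top'] (np.float64(1.487019230769231), np.float64(0.5278347227413899), np.float64(0.3461746325383117))
stubby ['scene'] (np.float64(0.8326996197718631), np.float64(0.5358347227413899), np.float64(0.3441746325383117))
stubby ['top'] (np.float64(0.8645833333333334), np.float64(0.5258347227413899), np.float64(0.3461746325383117))
rack ((0.5365796089172363, 0.26692479848861694), (0.0750090479850769, 0.2464568316936493), 10.582900047302246)
case 0.0 ((0.6274840831756592, -0.281695157289505), (0.2777688503265381, 0.2635112702846527), 6.038150310516357)
case 0.018 ((0.6243953108787537, -0.2774912118911743), (0.2736290693283081, 0.25958386063575745), 6.0380706787109375)
case 0.026 ((0.6230224370956421, -0.2756229341030121), (0.2717891335487366, 0.2578384578227997), 6.038188457489014)
```

View pics/tc.png

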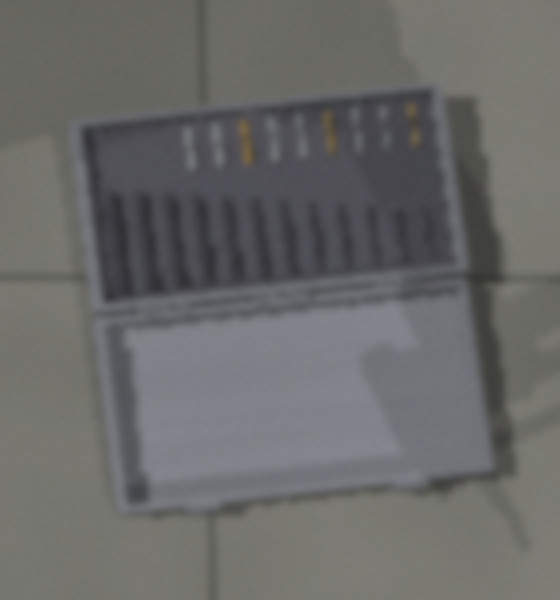

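View pics/tr.png

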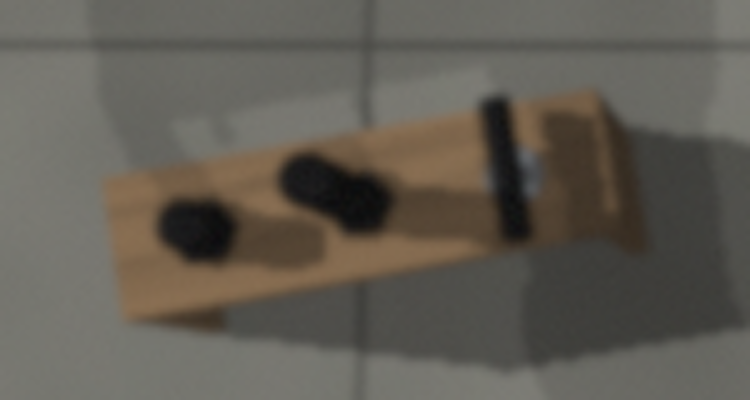

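```bash
python3 - <<'E'
from h import *
o=np.array([340,90]);f=lambda *p:np.array(p)/4+o
near=unproj('top',f((122,512),(495,474)),.018); far=unproj('top',f((74,122),(437,87)),.026); hin=unproj('top',f((97,312),(470,285)),.022)
print(near,far,hin)
d=near[0]-near[1];print('len',np.linalg.norm(d),'yaw',np.degrees(np.arctan2(-d[0],d[1])))
d=far[0]-far[1];print('len',np.linalg.norm(d),'yaw',np.degrees(np.arctan2(-d[0],d[1])))
yaw=np.radians(5.9);X=np.array([np.cos(yaw),np.sin(yaw)])
print(near.mean(0)[:2]+.065*X, far.mean(0)[:2]-.199*X, hin.mean(0)[:2]-.067*X)
x=np.array([.0,.0])
for name,c in(('n',near.mean(0)[:2]+.065*X),('f',far.mean(0)[:2]-.199*X)):
    pts=[]
im=env.read_camera('scene');v=im.copy()
c=(near.mean(0)[:2]+.065*X+far.mean(0)[:2]-.199*X)/2; Y=np.array([-X[1],X[0]]);print('c',c)
for hx,hy,z in((.065,.125,.018),(.061,.121,.004)):
    P=np.array([[*(c+sx*hx*X+sy*hy*Y),z] for sx,sy in((-1,-1),(-1,1),(1,1),(1,-1))])
    cv2.polylines(v,[np.round(proj('scene',P)*16).astype(np.int32)],True,(255,0,0),1,shift=4)
for p,z0,z1 in(((.539,.2745),.125,.225),((.528,.346),.125,.163)):
    q=proj('scene',np.array([[*p,z0],[*p,z1]])); cv2.polylines(v,[np.round(q*16).astype(np.int32)],False,(255,0,0),1,shift=4)
a=cv2.resize(v[200:340,110:290],None,fx=4,fy=4); a=cv2.resize(a,(540,420));b=cv2.resize(v[110:250,390:520],None,fx=3,fy=3)
h=420; b=cv2.resize(b,(int(b.shape[1]*h/b.shape[0]),h)); 
cv2.imwrite('pics/s1.png',cv2.resize(np.hstack([a,b]),None,fx=.84,fy=.84)[:,:,::-1])
E
```

```text
[[ 0.47972019 -0.17094923  0.018     ]
 [ 0.50496383 -0.41918779  0.018     ]] [[ 0.74038888 -0.14113779  0.026     ]
 [ 0.76538545 -0.38615888  0.026     ]] [[ 0.61243242 -0.15552628  0.022     ]
 [ 0.63116492 -0.40537105  0.022     ]]
len 0.24951878416271278 yaw 5.806508652137174
len 0.24629284268830867 yaw 5.825049939489674
[ 0.55699769 -0.28838699] [ 0.5549413  -0.28410405] [ 0.55515358 -0.28733576]
c [ 0.5559695  -0.28624552]
```

View pics/s1.png

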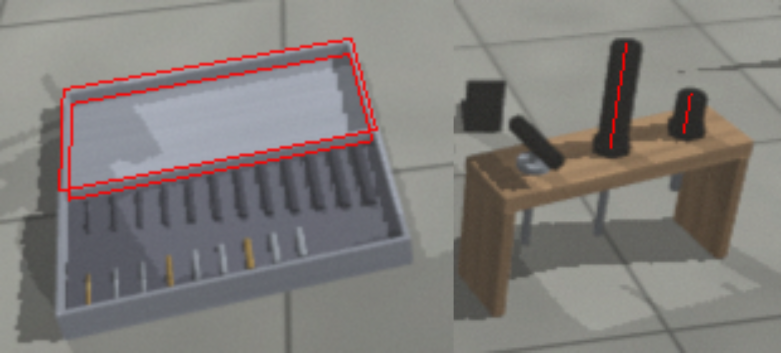

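```bash
cat > plan.py <<'E'
from h import *
import json,sys
def Rt(yaw,tilt=0): # tool down; tilt about tool x after
    return (Ro.from_euler('xyz',[-90,0,yaw],degrees=True)*Ro.from_rotvec([np.radians(tilt),0,0])).as_matrix()
def rows(poses,start=None):
    """poses: list of (pos,R) world; prints tool-frame rows"""
    p,R,_=tcp() if start is None else (*start,None)
    out=[]
    for P,Q in poses:
        s=np.round(R.T@(np.array(P)-p)*1000); t=np.round(np.degrees(Ro.from_matrix(R.T@Q).as_rotvec()),1)
        p=p+R@(s/1000); R=R@Ro.from_rotvec(np.radians(t)).as_matrix()
        if np.linalg.norm(s)>50 or np.linalg.norm(t)>8.59: print('LIMIT',s,t)
        out.append([[int(v) for v in s],[float(v) for v in t]])
    for i in range(0,len(out),12): print(json.dumps(out[i:i+12]))
    print('end',p)
E
python3 - <<'E'
from plan import *
p,R,o=tcp(); r0,a0=np.hypot(*p[:2]),np.arctan2(p[1],p[0])
g=np.array([.539,.2745,.275]); r1,a1=np.hypot(*g[:2]),np.arctan2(g[1],g[0])
N=24; L=[]
for i in range(1,N+1):
    s=i/N; r=r0+(r1-r0)*s;a=a0+(a1-a0)*s; z=p[2]+(g[2]-p[2])*min(1,i/12)
    L.append(([r*np.cos(a),r*np.sin(a),z],Rt(-65.8+(9+65.8)*s)))
rows(L)
E
```

```text
[[[-3, -4, 44], [0.0, -3.1, 0.0]], [[-4, -5, 43], [0.0, -3.1, 0.0]], [[-5, -4, 44], [0.0, -3.1, 0.0]], [[-5, -4, 43], [0.0, -3.1, 0.0]], [[-6, -5, 43], [0.0, -3.2, 0.0]], [[-6, -4, 42], [0.0, -3.1, 0.0]], [[-6, -5, 43], [0.0, -3.1, 0.0]], [[-8, -4, 42], [0.0, -3.1, 0.0]], [[-7, -4, 42], [0.0, -3.1, 0.0]], [[-9, -5, 42], [0.0, -3.1, 0.0]], [[-9, -4, 42], [0.0, -3.2, 0.0]], [[-9, -4, 41], [0.0, -3.1, 0.0]]]
[[[-10, 0, 41], [0.0, -3.1, 0.0]], [[-10, 0, 41], [0.0, -3.1, 0.0]], [[-11, 0, 41], [0.0, -3.1, 0.0]], [[-11, 0, 40], [0.0, -3.1, 0.0]], [[-12, 0, 40], [0.0, -3.2, 0.0]], [[-13, 0, 40], [0.0, -3.1, 0.0]], [[-12, 0, 39], [0.0, -3.1, 0.0]], [[-14, 0, 40], [0.0, -3.1, 0.0]], [[-14, 0, 39], [0.0, -3.1, 0.0]], [[-14, -1, 38], [0.0, -3.1, 0.0]], [[-15, 0, 38], [0.0, -3.2, 0.0]], [[-15, 0, 38], [0.0, -3.1, -0.0]]]
end [0.53878739 0.27408314 0.27548755]
```

Emit:
carry_out --targets '[[[-3,-4,44],[0,-3.1,0]],[[-4,-5,43],[0,-3.1,0]],[[-5,-4,44],[0,-3.1,0]],[[-5,-4,43],[0,-3.1,0]],[[-6,-5,43],[0,-3.2,0]],[[-6,-4,42],[0,-3.1,0]],[[-6,-5,43],[0,-3.1,0]],[[-8,-4,42],[0,-3.1,0]],[[-7,-4,42],[0,-3.1,0]],[[-9,-5,42],[0,-3.1,0]],[[-9,-4,42],[0,-3.2,0]],[[-9,-4,41],[0,-3.1,0]]]' --jaw 1

```text
time_s: 2.55
tool_pos: [0.5923, -0.2066, 0.2748]
tool_rot: [-90.0, -0.0, -28.2]
force: [0.5, -0.6, 0.5]
grip_width: 0.0873
```

Emit:
carry_out --targets '[[[-10,0,41],[0,-3.1,0]],[[-10,0,41],[0,-3.1,0]],[[-11,0,41],[0,-3.1,0]],[[-11,0,40],[0,-3.1,0]],[[-12,0,40],[0,-3.2,0]],[[-13,0,40],[0,-3.1,0]],[[-12,0,39],[0,-3.1,0]],[[-14,0,40],[0,-3.1,0]],[[-14,0,39],[0,-3.1,0]],[[-14,-1,38],[0,-3.1,0]]]'

```text
time_s: 3.55
tool_pos: [0.5738, 0.2023, 0.2755]
tool_rot: [-90.0, -0.0, 2.9]
force: [0.2, 0.3, -1.1]
grip_width: 0.0869
```

```bash
python3 - <<'E'
from plan import *
print(tcp()[0],tcp()[2]['tool_rot'])
im=env.read_camera('wrist'); cv2.imwrite('pics/w2.png',im[:,:,::-1])
for l in('driver','stubby','tee'):
    for r in env.outline_of('wrist',l)[:2]: print(l,r['p'],r['xy'])
rows([([.5385,.2745,.275],Rt(9))])
E
```

```text
[0.57380966 0.20234334 0.27546603] [-8.99940839e+01 -5.67237667e-03  2.86242662e+00]
driver 0.56 [274.7, 112.5]
stubby 0.59 [269.5, 22.2]
stubby 0.43 [275.3, 114.4]
tee 0.97 [299.0, 194.3]
LIMIT [-32.   1.  74.] [ 0.  -6.1  0. ]
[[[-32, 1, 74], [0.0, -6.1, 0.0]]]
end [0.5382851  0.27411547 0.2747294 ]
```

View pics/w2.png

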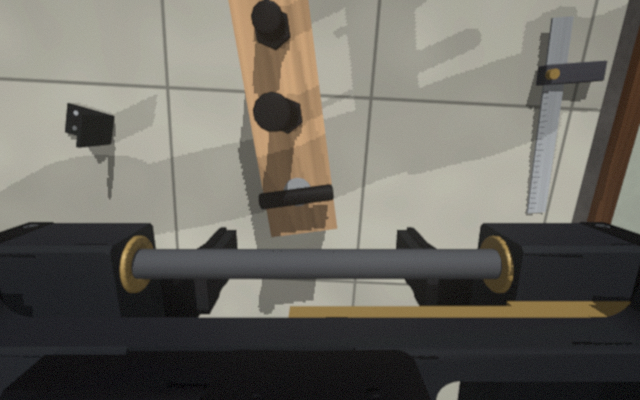

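```bash
cat >> h.py <<'E'
def wproj(X,p=None,R=None):
    if p is None: p,R,_=tcp()
    H=K['wrist']['hand_eye'];k=K['wrist']
    T=(np.atleast_2d(X)-p)@R; P=(T-H[:3,3])@H[:3,:3]
    return np.c_[k['fx']*P[:,0]/P[:,2]+k['cx'],k['fy']*P[:,1]/P[:,2]+k['cy']]
E
python3 - <<'E'
from plan import *
v=cv2.imread('pics/w2.png')
a=np.linspace(0,2*np.pi,40)
for z,r in((.225,.013),(.133,.015)):
    P=np.c_[.539+r*np.cos(a),.2745+r*np.sin(a),0*a+z]
    cv2.polylines(v,[np.round(wproj(P)*16).astype(np.int32)],True,(0,0,255),1,shift=4)
print(wproj([[.539,.2745,.225],[.539,.2745,.133],[.528,.346,.163],[.539,.2745,.125]]))
cv2.imwrite('pics/w2b.png',cv2.resize(v[0:240,200:360],None,fx=3.3,fy=2.5 and 2.5))
E
```

```text
[[266.79478342 110.5075708 ]
 [281.79940441 113.95474815]
 [265.89790243  18.29284288]
 [282.68635387 114.15851685]]
```

View pics/w2b.png

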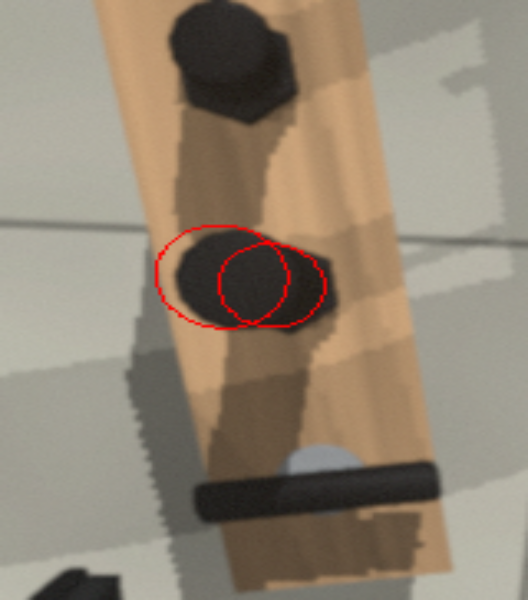

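```bash
python3 - <<'E'
from plan import *
rows([([.558,.238,.275],Rt(6)),([.542,.274,.275],Rt(9)),([.542,.274,.243],Rt(9)),([.542,.274,.208],Rt(9)),([.542,.274,.178],Rt(9)),([.542,.274,.166],Rt(9))])
E
```

```text
[[[-14, 1, 37], [0.0, -3.1, 0.0]], [[-12, 0, 37], [0.0, -3.0, 0.0]], [[0, 32, 0], [0.0, -0.0, 0.0]], [[0, 35, 0], [0.0, -0.0, 0.0]], [[0, 30, 0], [0.0, -0.0, 0.0]], [[0, 12, 0], [0.0, -0.0, 0.0]]]
end [0.54239303 0.27357282 0.16573189]
```

Emit:
carry_out --targets '[[[-14,1,37],[0,-3.1,0]],[[-12,0,37],[0,-3,0]],[[0,0,0],[0,0,0]],[[0,0,0],[0,0,0]]]'

```text
time_s: 4.15
tool_pos: [0.5435, 0.2717, 0.2745]
tool_rot: [-90.1, -0.0, 8.8]
force: [-0.3, -1.2, -0.9]
grip_width: 0.0869
```

```bash
python3 - <<'E'
from plan import *
print(tcp()[0],tcp()[2]['tool_rot'])
for c in('wrist','scene'):
    im=env.read_camera(c); cv2.imwrite(f'pics/{c}3.png',im[:,:,::-1])
rows([([.542,.274,.166],Rt(9))])
E
```

```text
[0.54345304 0.27170985 0.2744623 ] [-9.00594832e+01 -1.60119300e-02  8.77941651e+00]
LIMIT [ -2. 108.   5.] [ 0.1 -0.4  0. ]
[[[-2, 108, 5], [0.1, -0.4, 0.0]]]
end [0.5417549  0.27442674 0.16624347]
```

View pics/wrist3.png

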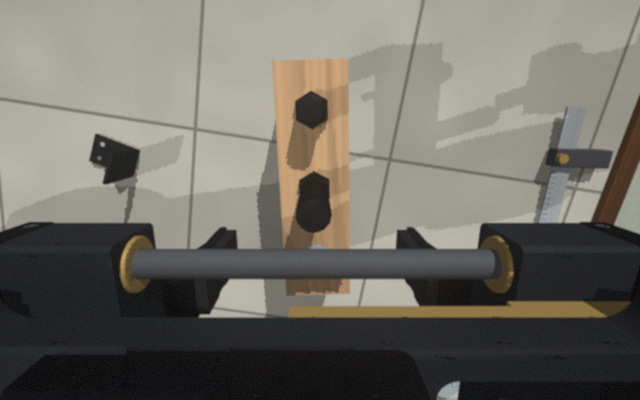

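View pics/scene3.png

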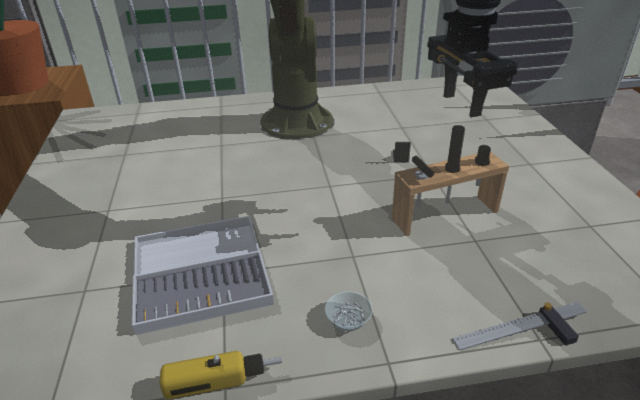

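```bash
python3 - <<'E'
from plan import *
for x,y in((.542,.274),(.540,.274),(.542,.272),(.54,.272)): print(x,y,wproj([[x,y,.225],[x,y,.133]]).round(1).tolist())
v=cv2.imread('pics/wrist3.png');cv2.imwrite('pics/w3z.png',cv2.resize(v[160:250,270:360],None,fx=6,fy=6,interpolation=cv2.INTER_CUBIC))
E
```

```text
0.542 0.274 [[312.1, 213.8], [313.4, 187.3]]
0.54 0.274 [[309.3, 213.4], [311.4, 187.0]]
0.542 0.272 [[311.7, 216.5], [313.1, 189.3]]
0.54 0.272 [[308.9, 216.1], [311.1, 189.0]]
```

View pics/w3z.png

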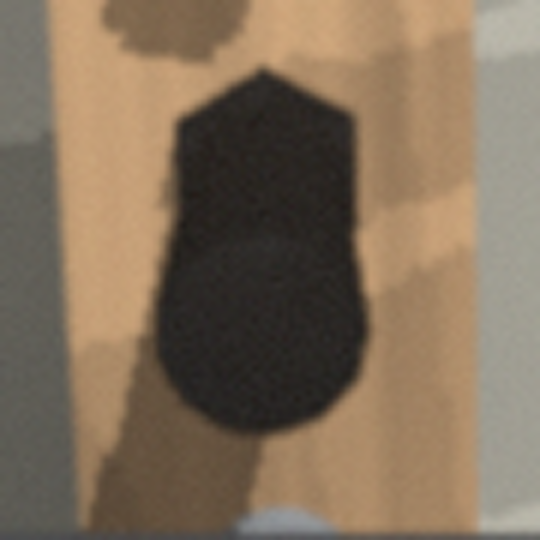

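Emit:
carry_out --targets '[[[0,30,1],[0,0,0]],[[0,30,0],[0,0,0]],[[0,30,0],[0,0,0]],[[0,14,0],[0,0,0]],[[0,4,0],[0,0,0]],[[0,0,0],[0,0,0]]]'

```text
time_s: 4.85
tool_pos: [0.5435, 0.2728, 0.1668]
tool_rot: [-90.0, -0.0, 8.7]
force: [0.5, 0.3, 0.2]
grip_width: 0.0871
```

Emit:
carry_out --targets '[[[0,0,0],[0,0,0]],[[0,0,0],[0,0,0]],[[0,0,0],[0,0,0]],[[0,0,0],[0,0,0]],[[0,0,0],[0,0,0]],[[0,0,0],[0,0,0]],[[0,0,0],[0,0,0]],[[0,0,0],[0,0,0]]]' --jaw 0 --squeeze 35

```text
time_s: 5.65
tool_pos: [0.5428, 0.2735, 0.1665]
tool_rot: [-90.0, 0.0, 8.8]
force: [-0.7, -0.1, -0.2]
grip_width: 0.0309
```

```bash
python3 - <<'E'
from plan import *
print(tcp()[0],tcp()[2]['tool_rot'],tcp()[2]['grip_width'],tcp()[2]['force'])
im=env.read_camera('scene'); cv2.imwrite('pics/s4.png',cv2.resize(im[60:260,360:560],None,fx=3,fy=3)[:,:,::-1])
E
```

```text
[0.54277453 0.27349812 0.16647489] [-9.00047342e+01  6.88593360e-03  8.82710088e+00] 0.030863873460277347 [-0.74726162 -0.12609961 -0.17401242]
```

View pics/s4.png

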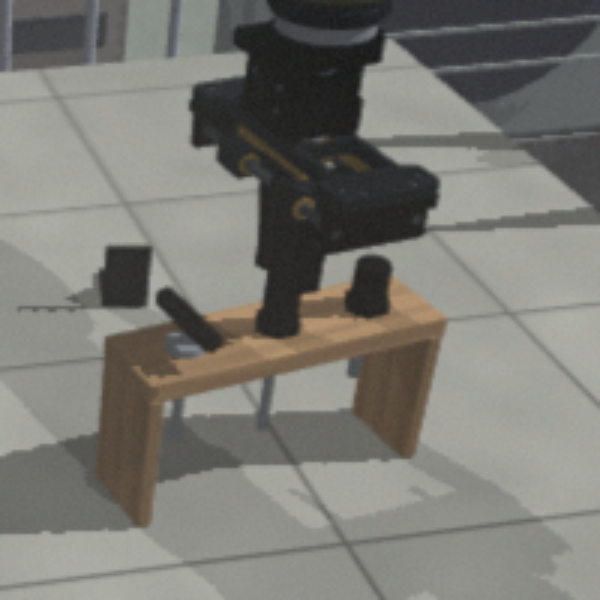

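Emit:
carry_out --targets '[[[0,0,0],[0,0,0]],[[0,0,0],[0,0,0]],[[0,0,0],[0,0,0]],[[0,0,0],[0,0,0]]]'

```text
time_s: 6.1
tool_pos: [0.5428, 0.2734, 0.1664]
tool_rot: [-90.0, 0.0, 8.8]
force: [0.1, -1.1, -0.4]
grip_width: 0.0256
```

Emit:
carry_out --targets '[[[0,0,0],[0,0,0]],[[0,-5,0],[0,0,0]],[[0,-15,0],[0,0,0]],[[0,-20,0],[0,0,0]],[[0,-25,0],[0,0,0]],[[0,-25,0],[0,0,0]],[[0,-25,0],[0,0,0]],[[0,-20,0],[0,0,0]],[[0,-10,0],[0,0,0]],[[0,0,0],[0,0,0]]]'

```text
time_s: 7.1
tool_pos: [0.5434, 0.2742, 0.3138]
tool_rot: [-89.9, -0.2, 8.8]
force: [0.4, 0.9, -0.9]
grip_width: 0.0254
```

```bash
python3 - <<'E'
from plan import *
print(tcp()[0],tcp()[2]['tool_rot'],tcp()[2]['grip_width'],tcp()[2]['force'])
im=env.read_camera('scene'); cv2.imwrite('pics/s5.png',cv2.resize(im[0:240,360:560],None,fx=2.5,fy=2.5)[:,:,::-1])
E
```

```text
[0.54337561 0.2741532  0.31376995] [-89.9485363   -0.19615931   8.83233749] 0.025402565568130215 [ 0.37731824  0.89472676 -0.88421818]
```

View pics/s5.png

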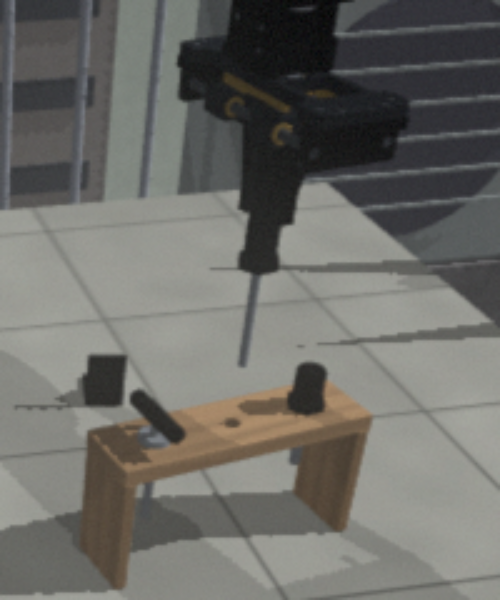

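```bash
cat >> plan.py <<'E'
L=.1505; YAW=6.
Yp=np.array([-np.sin(np.radians(YAW)),np.cos(np.radians(YAW)),0]); Z=np.array([0,0,1.])
def pose(T,th,tilt):
    """tip T, driver lean th deg, tool tilt: returns TCP pos,R"""
    t=np.radians(th); P=np.array(T)+L*(np.sin(t)*Yp+np.cos(t)*Z); R=Rt(YAW,tilt)
    return P+.019*R[:,1],R
E
python3 - <<'E'
from plan import *
R=Rt(6,-30); print(-R[:,1], np.sin(np.pi/6)*Yp+np.cos(np.pi/6)*Z)
p,Rc,o=tcp()
T=np.array([.55,-.055,.06])
pe,Re=pose(T,30,-30)
N=9;l=[]
for i in range(1,N+1):
    s=i/N; t=-30*s; R=Rt(8.8+(6-8.8)*s,t); 
    z=p[2] if i<=5 else p[2]+(pe[2]-p[2])*(i-5)/4
    q=p+(pe-p)*s; q[2]=z; l.append((q,R))
print(pe)
rows(l)
E
```

```text
[-0.05226423  0.49726095  0.8660254 ] [-0.05226423  0.49726095  0.8660254 ]
[0.54312725 0.01038981 0.17388234]
[[[-4, 0, -29], [-3.3, 0.3, 0.1]], [[-5, 2, -29], [-3.4, 0.4, 0.0]], [[-4, 3, -29], [-3.3, 0.3, 0.0]], [[-4, 5, -28], [-3.3, 0.3, 0.1]], [[-4, 7, -28], [-3.4, 0.3, 0.1]], [[-3, 41, -18], [-3.3, 0.3, 0.1]], [[-4, 43, -16], [-3.3, 0.3, 0.1]], [[-3, 43, -13], [-3.4, 0.2, 0.1]], [[-3, 44, -10], [-3.3, 0.3, 0.2]]]
end [0.54344525 0.01057128 0.17350133]
```

Emit:
carry_out --targets '[[[-4,0,-29],[-3.3,0.3,0.1]],[[-5,2,-29],[-3.4,0.4,0]],[[-4,3,-29],[-3.3,0.3,0]],[[-4,5,-28],[-3.3,0.3,0.1]],[[-4,7,-28],[-3.4,0.3,0.1]],[[-3,41,-18],[-3.3,0.3,0.1]],[[-4,43,-16],[-3.3,0.3,0.1]],[[-3,43,-13],[-3.4,0.2,0.1]],[[-3,44,-10],[-3.3,0.3,0.2]],[[0,0,0],[0,0,0]]]'

```text
time_s: 8.15
tool_pos: [0.5381, 0.0059, 0.1661]
tool_rot: [-120.2, 0.9, 5.8]
force: [-0.4, 1.0, -1.3]
grip_width: 0.0255
```

```bash
python3 - <<'E'
from plan import *
print(tcp()[0],tcp()[2]['tool_rot'],tcp()[2]['grip_width'],tcp()[2]['force'])
im=env.read_camera('scene'); cv2.imwrite('pics/s6.png',cv2.resize(im[20:240,220:440],None,fx=2.5,fy=2.5)[:,:,::-1])
T=[.55,-.055,.012]
rows([pose([.55,-.055,z],30,-30) for z in (.03,.01,0.004,0,-.003)])
E
```

```text
[0.53814693 0.00589569 0.16607404] [-120.18896887    0.89189496    5.78323671] 0.02549617616321187 [-0.36643049  1.04829886 -1.28513205]
[[[3, 21, 14], [0.0, 0.2, -0.5]], [[0, 17, 10], [0.0, -0.0, -0.0]], [[0, 6, 3], [0.0, -0.0, -0.0]], [[0, 3, 2], [0.0, -0.0, -0.0]], [[0, 3, 2], [0.0, -0.0, -0.0]]]
end [0.54292838 0.01058084 0.11046969]
```

View pics/s6.png

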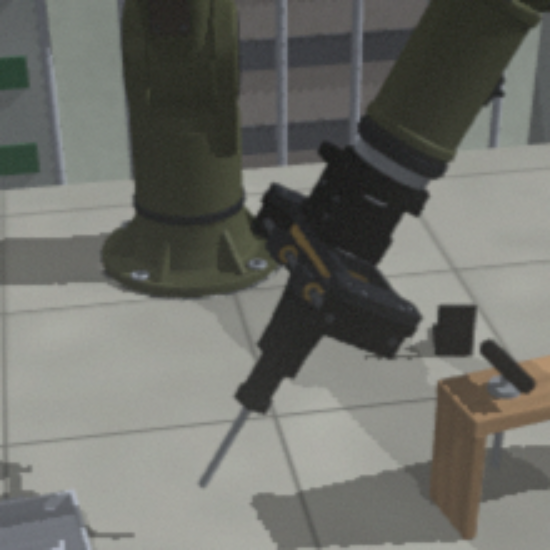

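Emit:
carry_out --targets '[[[3,21,14],[0,0.2,-0.5]],[[0,17,10],[0,0,0]],[[0,6,3],[0,0,0]],[[0,0,0],[0,0,0]]]'

```text
time_s: 8.6
tool_pos: [0.5458, 0.0122, 0.1209]
tool_rot: [-120.0, -0.3, 6.1]
force: [0.3, -0.6, 0.3]
grip_width: 0.0253
```

```bash
python3 - <<'E'
from plan import *
print(tcp()[0],tcp()[2]['tool_rot'],tcp()[2]['grip_width'],tcp()[2]['force'])
im=env.read_camera('scene'); cv2.imwrite('pics/s7.png',cv2.resize(im[20:260,200:440],None,fx=2.5,fy=2.5)[:,:,::-1])
for r in env.outline_of('scene','driver')[:2]: print(r['p'],r['xy'])
print(proj('scene',[.55,-.055,0.0]))
p,R,_=tcp(); up=-R[:,1]; print('tip est',p+.019*up-L*up)
E
```

```text
[0.54581776 0.01218766 0.12088119] [-119.9940645    -0.34305295    6.08671999] 0.02528407104761241 [ 0.34649568 -0.55231006  0.30479577]
0.67 [331.3, 194.0]
[[303.30820904 234.60472453]]
tip est [ 0.55470159 -0.05294667  0.00839562]
```

View pics/s7.png

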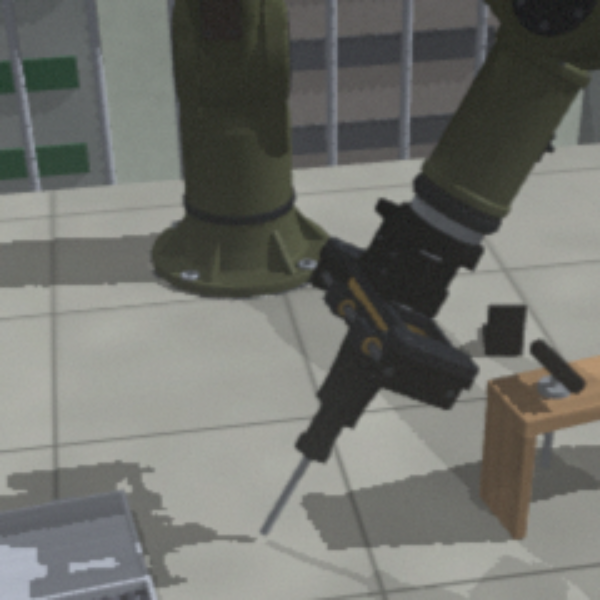

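Emit:
carry_out --targets '[[[0,3,2],[0,0,0]],[[0,3,2],[0,0,0]],[[0,3,2],[0,0,0]],[[0,0,0],[0,0,0]]]' --squeeze 30

```text
time_s: 9.1
tool_pos: [0.5471, 0.0139, 0.1134]
tool_rot: [-120.1, -0.6, 6.1]
force: [-2.0, 4.1, 11.4]
grip_width: 0.0257
```

```bash
python3 - <<'E'
from plan import *
p,R,o=tcp(); print(o['force'])
q,_=pose([0,0,0],30,-30); T=p-q; print(T); T[2]=-.004
print(pose(T,65,25)[0])
rows([pose(T,30+35*i/20,-30+55*i/20) for i in range(1,21)])
E
```

```text
[-2.00544453  4.11754079 11.36264927]
[ 5.53984948e-01 -5.14773235e-02 -4.38311617e-04]
[0.538888   0.09216055 0.0423842 ]
[[[0, 3, 7], [2.9, -0.2, 0.6]], [[0, 1, 6], [2.7, 0.0, -0.0]], [[0, 0, 5], [2.8, 0.0, -0.0]], [[0, 1, 6], [2.7, 0.0, -0.0]], [[0, 2, 5], [2.8, 0.0, -0.0]], [[0, 2, 5], [2.7, 0.0, -0.0]], [[0, 2, 5], [2.8, 0.0, -0.0]], [[0, 2, 5], [2.7, 0.0, -0.0]], [[0, 3, 4], [2.8, 0.0, -0.0]], [[0, 3, 5], [2.7, 0.0, -0.0]], [[0, 3, 4], [2.8, 0.0, -0.0]], [[0, 4, 4], [2.7, 0.0, -0.0]]]
[[[0, 4, 3], [2.8, 0.0, -0.0]], [[0, 3, 3], [2.7, 0.0, -0.0]], [[0, 5, 3], [2.8, 0.0, -0.0]], [[0, 4, 3], [2.7, 0.0, -0.0]], [[0, 4, 2], [2.8, 0.0, -0.0]], [[0, 5, 2], [2.7, 0.0, -0.0]], [[0, 4, 2], [2.8, 0.0, -0.0]], [[0, 5, 1], [2.7, 0.0, -0.0]]]
end [0.53888338 0.09229274 0.04221057]
```

Emit:
carry_out --targets '[[[0,2,6],[2.8,0,0]],[[0,1,6],[2.7,0,0]],[[0,0,5],[2.8,0,0]],[[0,1,6],[2.7,0,0]]]'

```text
time_s: 9.5
tool_pos: [0.5452, 0.0335, 0.1]
tool_rot: [-108.9, -0.6, 6.1]
force: [-4.2, 3.7, 11.7]
grip_width: 0.0253
```

```bash
python3 - <<'E'
from plan import *
print(tcp()[0],tcp()[2]['tool_rot'],tcp()[2]['grip_width'],tcp()[2]['force'],tcp()[2]['wrist_torque'])
im=env.read_camera('scene'); cv2.imwrite('pics/s8.png',cv2.resize(im[20:260,200:440],None,fx=2.5,fy=2.5)[:,:,::-1])
E
```

```text
[0.54524767 0.0335382  0.10001457] [-108.92666207   -0.6269544     6.14080382] 0.025338059009237194 [-4.22195858  3.66595078 11.69318218] [-0.1080841   0.89592255 -0.45969187]
```

View pics/s8.png

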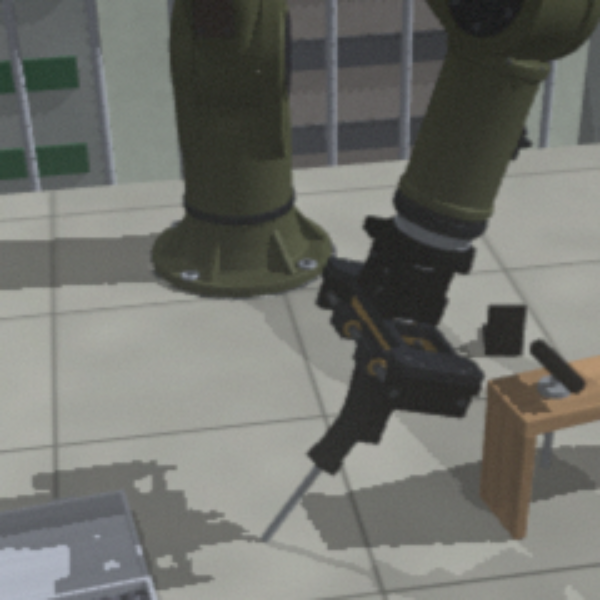

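Emit:
carry_out --targets '[[[0,2,5],[2.8,0,0]],[[0,2,5],[2.7,0,0]],[[0,2,5],[2.8,0,0]],[[0,2,5],[2.7,0,0]],[[0,3,4],[2.8,0,0]],[[0,3,5],[2.7,0,0]]]'

```text
time_s: 10.15
tool_pos: [0.5434, 0.059, 0.0791]
tool_rot: [-92.3, -0.7, 6.2]
force: [-0.1, 2.9, 3.3]
grip_width: 0.0251
```

```bash
python3 - <<'E'
from plan import *
p,R,o=tcp()
print(p,o['tool_rot'],o['grip_width'],o['force'],o['wrist_torque'])
print('lean if tip down',np.degrees(np.arccos((p-.019*R[:,1])[2]/L)))
im=env.read_camera('scene'); cv2.imwrite('pics/s9.png',cv2.resize(im[20:260,200:440],None,fx=2.5,fy=2.5)[:,:,::-1])
E
```

```text
[0.54341559 0.05895136 0.07908351] [-92.34757546  -0.69706501   6.16709893] 0.02512639898461182 [-0.09336054  2.87431158  3.29585832] [ 0.44792742 -0.11338856  0.03523594]
lean if tip down 49.337478120556476
```

View pics/s9.png

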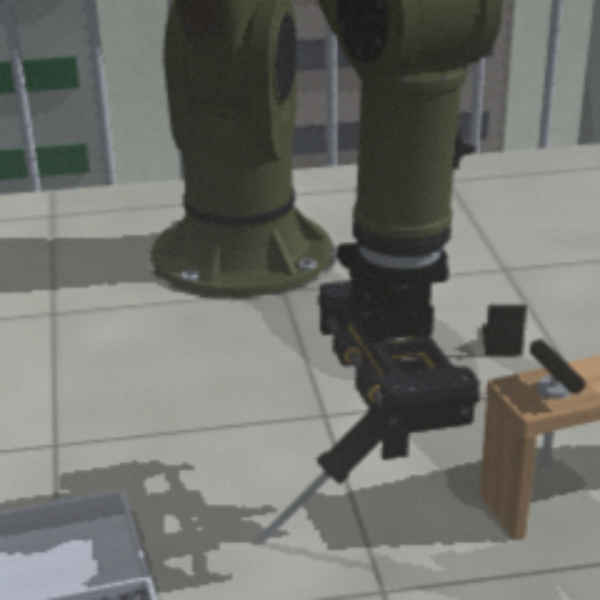

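Emit:
carry_out --targets '[[[0,3,4],[2.8,0,0]],[[0,4,4],[2.7,0,0]],[[0,4,3],[2.8,0,0]],[[0,3,3],[2.7,0,0]],[[0,5,3],[2.8,0,0]],[[0,4,3],[2.7,0,0]]]'

```text
time_s: 10.8
tool_pos: [0.5397, 0.0789, 0.056]
tool_rot: [-75.9, -0.5, 6.1]
force: [-1.0, 2.0, 1.8]
grip_width: 0.0249
```

Emit:
carry_out --targets '[[[0,4,2],[2.8,0,0]],[[0,5,2],[2.7,0,0]],[[0,4,2],[2.8,0,0]],[[0,5,1],[2.7,0,0]],[[0,2,1],[1,0,0]],[[0,0,0],[0,0,0]]]'

```text
time_s: 11.4
tool_pos: [0.538, 0.0913, 0.0386]
tool_rot: [-64.1, -0.4, 6.0]
force: [-0.7, -0.7, 0.3]
grip_width: 0.0249
```

```bash
python3 - <<'E'
from plan import *
p,R,o=tcp()
print(p,o['tool_rot'],o['grip_width'],o['force'],o['wrist_torque'])
print('lean if tip down',np.degrees(np.arccos((p-.019*R[:,1])[2]/L)))
im=env.read_camera('scene'); cv2.imwrite('pics/s10.png',cv2.resize(im[20:260,200:440],None,fx=2.5,fy=2.5)[:,:,::-1])
E
```

```text
[0.53799458 0.09132068 0.03863726] [-64.06384825  -0.35667501   5.99376642] 0.02490886331232304 [-0.74351475 -0.74466082  0.27372755] [-0.84961837 -0.11596974 -0.02977123]
lean if tip down 68.268691414731
```

View pics/s10.png

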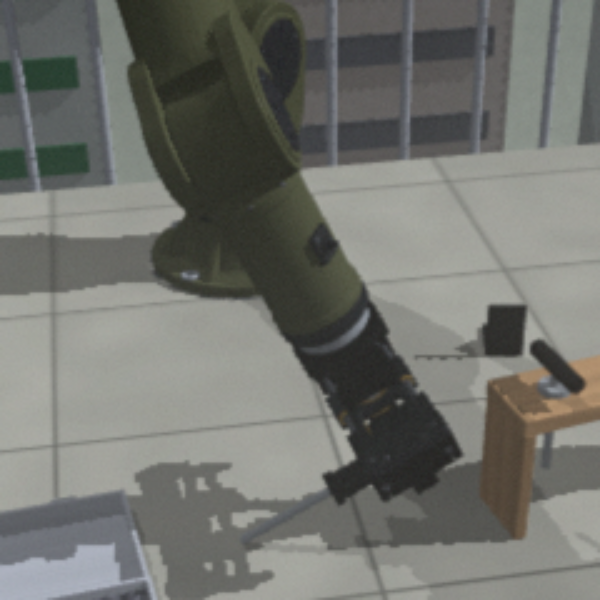

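```bash
python3 - <<'E'
from plan import *
p,R,o=tcp(); P=p-.019*R[:,1]; Rn=[]
l=[]
for i in range(1,11):
    Q=Rt(6,26-24*min(1,max(0,i-2)/7)); l.append((P+[0,0,.012*i]+.019*Q[:,1],Q))
rows(l)
E
```

```text
[[[0, -11, 5], [0.1, 0.2, 0.3]], [[0, -11, 6], [-0.0, 0.0, 0.0]], [[0, -10, 4], [-3.4, 0.0, 0.0]], [[0, -11, 3], [-3.5, 0.0, 0.0]], [[0, -12, 3], [-3.4, -0.0, 0.0]], [[0, -11, 2], [-3.4, -0.0, 0.0]], [[0, -12, 1], [-3.5, -0.0, 0.0]], [[0, -12, 1], [-3.4, -0.0, 0.0]], [[0, -12, 0], [-3.4, -0.0, 0.0]], [[0, -12, 0], [-0.0, -0.0, 0.0]]]
end [0.53878387 0.08368848 0.15702526]
```

Emit:
carry_out --targets '[[[0,-11,5],[0,0.2,0.3]],[[0,-11,6],[0,0,0]],[[0,-10,4],[-3.4,0,0]],[[0,-11,3],[-3.5,0,0]],[[0,-12,3],[-3.4,0,0]],[[0,-11,2],[-3.4,0,0]],[[0,-12,1],[-3.5,0,0]],[[0,-12,1],[-3.4,0,0]],[[0,-12,0],[-3.4,0,0]],[[0,-12,0],[0,0,0]],[[0,0,0],[0,0,0]],[[0,0,0],[0,0,0]]]' --squeeze 45

```text
time_s: 12.65
tool_pos: [0.539, 0.0837, 0.1577]
tool_rot: [-88.0, -0.1, 5.9]
force: [0.1, -0.6, -0.7]
grip_width: 0.0245
```

```bash
python3 - <<'E'
from plan import *
p,R,o=tcp()
print(p,o['tool_rot'],o['grip_width'],o['force'],o['wrist_torque'])
im=env.read_camera('scene'); cv2.imwrite('pics/s11f.png',im[:,:,::-1]);
r=env.outline_of('scene','driver');print([(a['p'],a['xy']) for a in r])
v=im.copy()
P=p-.019*R[:,1]
for th,c in((80,(255,0,0)),(90,(0,255,0)),(100,(0,0,255))):
    t=np.radians(th);d=np.sin(t)*Yp+np.cos(t)*Z
    q=proj('scene',np.array([P-L*d,P+.04*d])); cv2.polylines(v,[np.round(q*16).astype(np.int32)],False,c,1,shift=4)
cv2.imwrite('pics/s11.png',np.hstack([cv2.resize(a[60:220,240:400],None,fx=2.5,fy=2.5) for a in(im,v)])[:,:,::-1])
im=env.read_camera('wrist'); cv2.imwrite('pics/w11.png',im[:,:,::-1])
E
```

```text
[0.53900188 0.08368007 0.15765171] [-87.99757199  -0.11036806   5.93881966] 0.024499992348352366 [ 0.05269845 -0.64573677 -0.71569069] [-0.02750035 -0.11716712 -0.02575355]
[(0.77, [342.1, 158.3])]
```

View pics/s11.png

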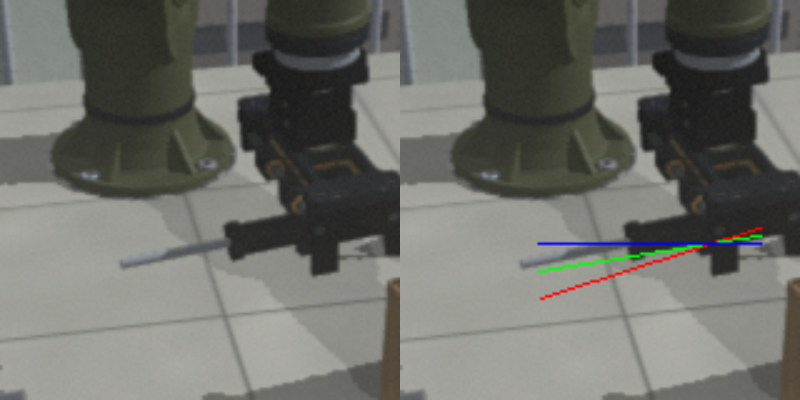

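View pics/w11.png

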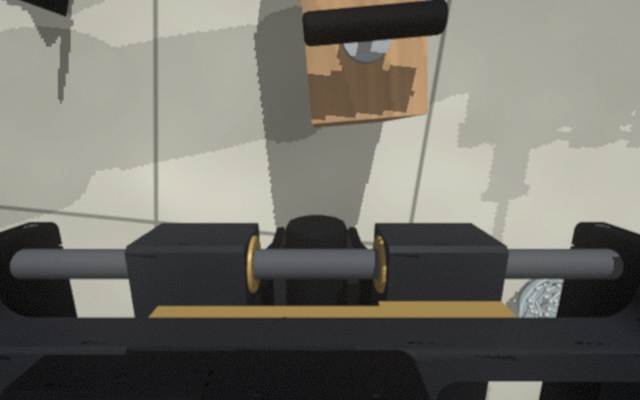

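```bash
python3 - <<'E'
from plan import *
im=cv2.imread('pics/s11f.png')
cv2.imwrite('pics/s11z.png',cv2.resize(im[130:180,280:380],None,fx=8,fy=8,interpolation=cv2.INTER_CUBIC))
im=env.read_camera('top')
p,R,o=tcp();c=proj('top',p)[0];print(c)
x,y=int(c[0])-20,int(c[1])-40
print(x,y);cv2.imwrite('pics/t11z.png',cv2.resize(im[y:y+75,x:x+100][:,:,::-1],None,fx=8,fy=8,interpolation=cv2.INTER_CUBIC))
E
```

```text
[270.01146255 189.89479054]
250 149
```

View pics/s11z.png

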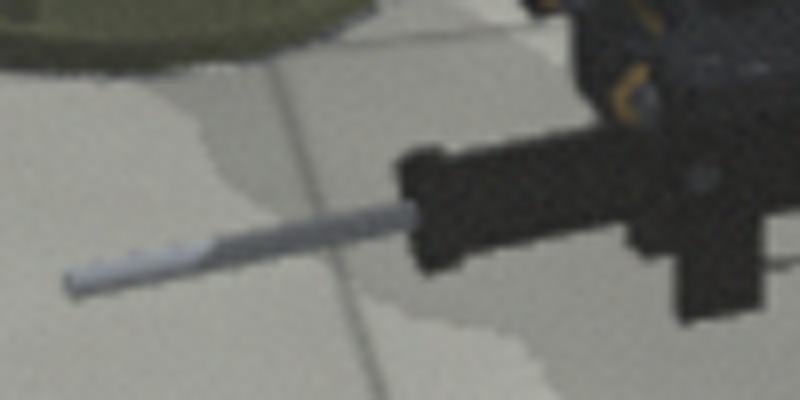

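View pics/t11z.png

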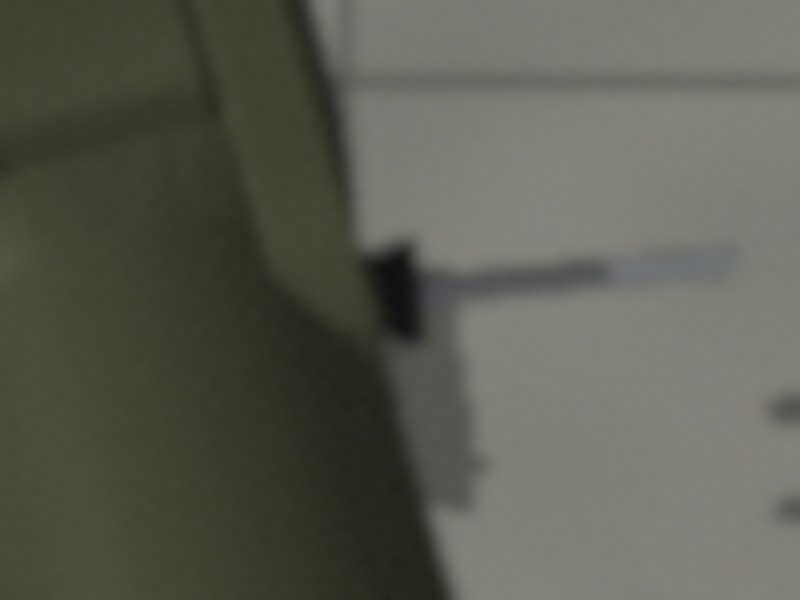

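```bash
cat >> h.py <<'E'
def tri(a,b):
    A=[];B=[]
    for c,uv in(('scene',a),('top',b)):
        k=K[c];M=np.c_[k['R'],k['t']]; x=(uv[0]-k['cx'])/k['fx'];y=(uv[1]-k['cy'])/k['fy']
        for r in(x*M[2]-M[0],y*M[2]-M[1]): A.append(r[:3]);B.append(-r[3])
    s=np.linalg.lstsq(np.array(A),np.array(B),rcond=None); return s[0],np.sqrt(s[1])
E
python3 - <<'E'
from plan import *
p,R,o=tcp()
t,e=tri((288.5,165.5),(341.9,181.75)); j,e2=tri((330.6,156.75),(302.25,185))
print(t,e,j,e2); d=j-t;print('len',np.linalg.norm(d),'lean',np.degrees(np.arccos(d[2]/np.linalg.norm(d))),'az',np.degrees(np.arctan2(-d[0],d[1])))
print('tcp',p,'tool frame tip,j', (R.T@(t-p)*1e3).round(1),(R.T@(j-p)*1e3).round(1))
print(proj('scene',p), proj('scene',p-.019*R[:,1]))
E
```

```text
[ 0.55450212 -0.08056733  0.18416272] [0.00293021] [0.54605488 0.00793373 0.18897979] [1.09486829e-05]
len 0.08903368262966191 lean 86.8985577162982 az 5.452239021605639
tcp [0.53843983 0.08349815 0.15649342] tool frame tip,j [  -1.   -33.5 -163.8] [ -0.2 -35.1 -74.8]
[[365.78164927 164.76281309]] [[365.79560863 156.91781187]]
```

```bash
cat >> plan.py <<'E'
CC=np.array([.556,-.287,0]); Yc=np.array([-np.sin(np.radians(5.8)),np.cos(np.radians(5.8)),0])
off=np.array([-.001,-.0335,-.1638])
E
python3 - <<'E'
from plan import *
R=Rt(6,11.5); tip=CC-.095*Yc+[0,0,.010]; q=tip-R@off; print('final tcp',q)
p,R0,o=tcp(); N=8
l=[(p+(np.array([q[0],q[1],p[2]])-p)*i/N,Rt(6,2)) for i in range(1,N+1)]
l+=[(np.array([q[0],q[1],z]),Rt(6,t)) for z,t in((.13,2),(.10,5),(.075,8.5),(.06,11.5))]
rows(l)
E
```

```text
final tcp [ 0.5491187  -0.21513453  0.00982899]
[[[-3, -1, -37], [-0.0, -0.1, -0.0]], [[-2, -2, -37], [-0.0, 0.0, -0.0]], [[-3, -1, -38], [-0.0, 0.0, -0.0]], [[-2, -1, -37], [-0.0, 0.0, -0.0]], [[-3, -2, -37], [-0.0, 0.0, -0.0]], [[-2, -1, -37], [-0.0, 0.0, -0.0]], [[-3, -1, -38], [-0.0, 0.0, -0.0]], [[-3, -2, -37], [-0.0, 0.0, -0.0]], [[0, 27, -1], [-0.0, 0.0, -0.0]], [[0, 30, -1], [3.0, 0.0, -0.0]], [[0, 25, -2], [3.5, 0.0, -0.0]], [[0, 15, -2], [3.0, 0.0, -0.0]]]
end [ 0.54871265 -0.21481111  0.05972141]
```

Emit:
carry_out --targets '[[[-2,-1,-20],[0,0,0]],[[-2,-1,-34],[0,0,0]],[[-3,-2,-40],[0,0,0]],[[-3,-2,-40],[0,0,0]],[[-3,-2,-40],[0,0,0]],[[-3,-1,-40],[0,0,0]],[[-3,-1,-40],[0,0,0]],[[-2,-1,-34],[0,0,0]],[[0,0,-10],[0,0,0]],[[0,27,-1],[0,0,0]],[[0,30,-1],[3,0,0]],[[0,0,0],[0,0,0]]]'

```text
time_s: 14.05
tool_pos: [0.5456, -0.2146, 0.0961]
tool_rot: [-84.7, 0.4, 5.9]
force: [-1.4, -1.1, -0.4]
grip_width: 0.0243
```

```bash
python3 - <<'E'
from plan import *
p,R,o=tcp()
print(p,o['tool_rot'],o['grip_width'],o['force'])
im=env.read_camera('scene'); cv2.imwrite('pics/s12.png',cv2.resize(im[120:345,120:320],None,fx=2.6,fy=2.6,interpolation=cv2.INTER_CUBIC)[:,:,::-1])
im=env.read_camera('top'); cv2.imwrite('pics/t12.png',cv2.resize(im[100:230,340:480],None,fx=4,fy=4,interpolation=cv2.INTER_CUBIC)[:,:,::-1])
print('tip pred',p+R@off,proj('scene',p+R@off),proj('top',p+R@off))
E
```

```text
[ 0.5456258  -0.21458988  0.09608415] [-84.70752979   0.36374542   5.87688981] 0.02434634422631065 [-1.41534177 -1.06420829 -0.3906294 ]
tip pred [ 0.56176291 -0.37999866  0.11433845] [[139.1488032  213.14552564]] [[460.73967924 182.58851775]]
```

View pics/s12.png

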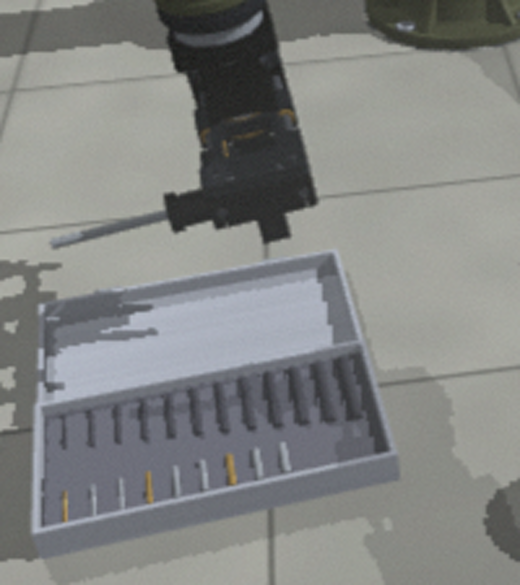

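View pics/t12.png

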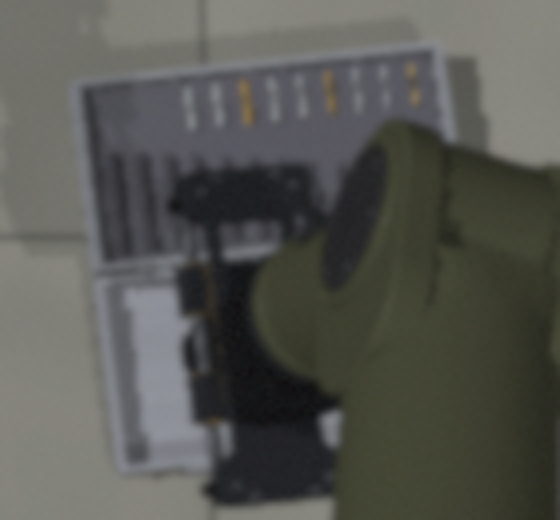

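```bash
python3 - <<'E'
from plan import *
q=np.array([.549,-.215,0])
rows([(q+[0,0,z],Rt(6,t)) for z,t in((.075,8.5),(.055,11.5),(.035,11.5),(.02,11.5),(.012,11.5))])
E
```

```text
[[[0, 25, -3], [3.4, -0.0, 0.0]], [[0, 20, -3], [3.0, -0.0, 0.0]], [[0, 20, -4], [0.0, -0.0, 0.0]], [[0, 14, -3], [0.0, -0.0, 0.0]], [[0, 8, -2], [0.0, -0.0, 0.0]]]
end [ 0.54900362 -0.21530468  0.01214509]
```

Emit:
carry_out --targets '[[[0,25,-3],[3.4,0,0]],[[0,20,-3],[3,0,0]],[[0,20,-4],[0,0,0]],[[0,14,-3],[0,0,0]],[[0,0,0],[0,0,0]],[[0,0,0],[0,0,0]]]'

```text
time_s: 14.75
tool_pos: [0.5505, -0.2146, 0.0221]
tool_rot: [-78.7, -0.2, 6.1]
force: [1.0, 0.4, -1.3]
grip_width: 0.0244
```

```bash
python3 - <<'E'
from plan import *
p,R,o=tcp()
print(p,o['tool_rot'],o['grip_width'],o['force'])
im=env.read_camera('scene'); cv2.imwrite('pics/s13.png',cv2.resize(im[150:300,120:290],None,fx=4,fy=4,interpolation=cv2.INTER_CUBIC)[:,:,::-1])
t=p+R@off;print('tip pred',t,(t-CC)@Yc,proj('scene',t))
E
```

```text
[ 0.55053823 -0.21464887  0.02214204] [-78.65646094  -0.17077249   6.09451986] 0.024383124312221265 [ 0.95046738  0.37224019 -1.31402996]
tip pred [ 0.56729235 -0.3809997   0.02276662] -0.0946596532469182 [[148.2265935  250.13522625]]
```

View pics/s13.png

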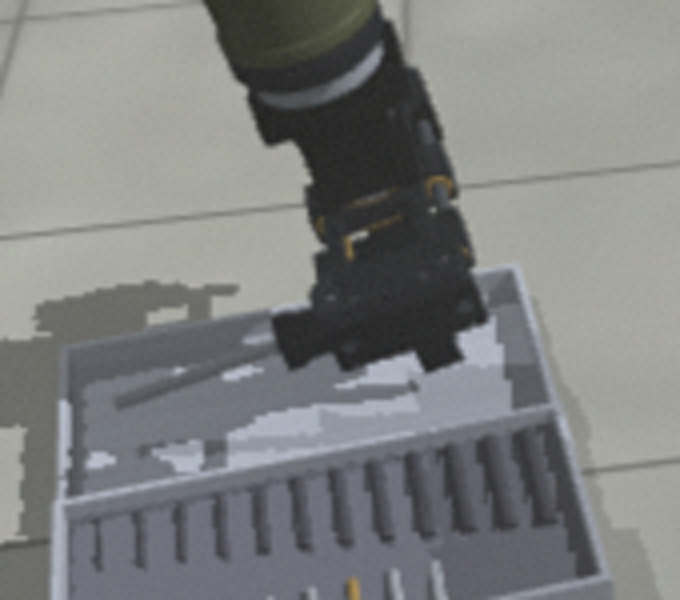

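Emit:
carry_out --targets '[[[0,6,-1],[0,0,0]],[[0,4,-1],[0,0,0]],[[0,0,0],[0,0,0]],[[0,0,0],[0,0,0]]]'

```text
time_s: 15.2
tool_pos: [0.5495, -0.2153, 0.0106]
tool_rot: [-78.6, -0.1, 6.0]
force: [1.1, 0.0, -0.3]
grip_width: 0.0244
```

Emit:
carry_out --targets '[[[0,2,0],[0,0,0]],[[0,0,0],[0,0,0]],[[0,0,0],[0,0,0]]]' --squeeze 8

```text
time_s: 15.5
tool_pos: [0.5495, -0.2149, 0.0086]
tool_rot: [-78.6, -0.1, 6.0]
force: [0.2, -0.2, -0.5]
grip_width: 0.0254
```

Emit:
carry_out --targets '[[[0,0,0],[0,0,0]],[[0,0,0],[0,0,0]],[[0,0,0],[0,0,0]],[[0,0,0],[0,0,0]],[[0,0,0],[0,0,0]],[[0,0,0],[0,0,0]]]' --jaw 0.42

```text
time_s: 16.1
tool_pos: [0.5495, -0.2149, 0.0087]
tool_rot: [-78.6, -0.1, 6.0]
force: [-0.4, -0.0, -0.2]
grip_width: 0.0366
```

```bash
python3 - <<'E'
from plan import *
p,R,o=tcp()
print(p,o['tool_rot'],o['grip_width'],o['force'])
im=env.read_camera('scene'); cv2.imwrite('pics/s14.png',cv2.resize(im[150:300,120:290],None,fx=4,fy=4,interpolation=cv2.INTER_CUBIC)[:,:,::-1])
E
```

```text
[ 0.54952757 -0.21490034  0.00866765] [-78.60781915  -0.08544398   6.01881905] 0.03655553151833048 [-0.44829869 -0.03534107 -0.21834911]
```

View pics/s14.png

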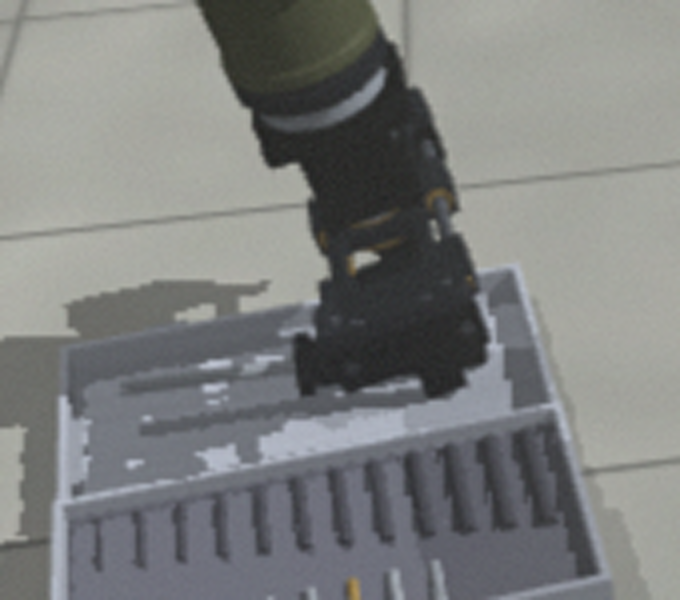

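Emit:
carry_out --targets '[[[0,0,0],[0,0,0]],[[0,0,0],[0,0,0]],[[0,0,0],[0,0,0]],[[0,0,0],[0,0,0]],[[0,-5,1],[0,0,0]],[[0,-12,2],[0,0,0]],[[0,-25,5],[0,0,0]],[[0,-35,7],[0,0,0]],[[0,-40,8],[0,0,0]],[[0,-40,40],[0,0,0]],[[0,-30,45],[0,0,0]],[[0,0,45],[0,0,0]]]' --jaw 0.6

```text
time_s: 17.35
tool_pos: [0.5404, -0.1095, 0.2195]
tool_rot: [-78.9, -0.5, 5.9]
force: [1.1, 1.3, -0.5]
grip_width: 0.0524
```

Emit:
carry_out --targets '[[[0,0,45],[0,0,0]],[[0,0,45],[0,0,0]],[[0,0,20],[0,0,0]],[[0,0,0],[0,0,0]],[[0,0,0],[0,0,0]]]'

```text
time_s: 17.85
tool_pos: [0.5269, -0.003, 0.2359]
tool_rot: [-78.7, -0.1, 6.0]
force: [0.1, -1.1, -0.1]
grip_width: 0.0523
```

```bash
python3 - <<'E'
from plan import *
p,R,o=tcp()
print(p,o['grip_width'],o['force'],o['time_s'])
im=env.read_camera('scene'); cv2.imwrite('pics/s15f.png',im[:,:,::-1]); cv2.imwrite('pics/s15.png',cv2.resize(im[200:300,120:290],None,fx=4,fy=4,interpolation=cv2.INTER_CUBIC)[:,:,::-1])
im=env.read_camera('top'); cv2.imwrite('pics/t15.png',cv2.resize(im[90:230,350:480],None,fx=4,fy=4,interpolation=cv2.INTER_CUBIC)[:,:,::-1])
E
```

```text
[ 0.52688231 -0.00296165  0.23593921] 0.05230214491122821 [ 0.06668281 -1.05573441 -0.08082867] 17.85
```

View pics/s15.png

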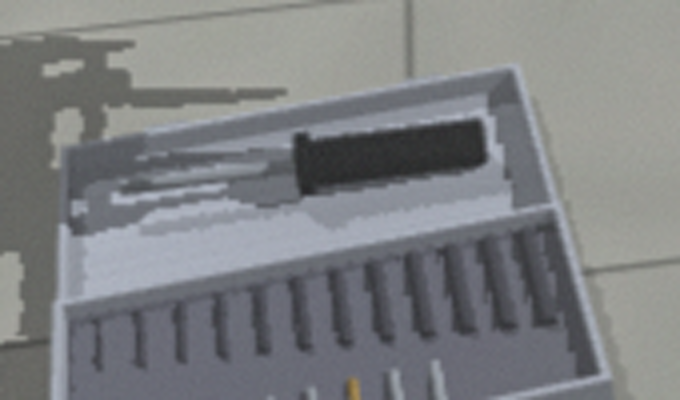

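View pics/t15.png

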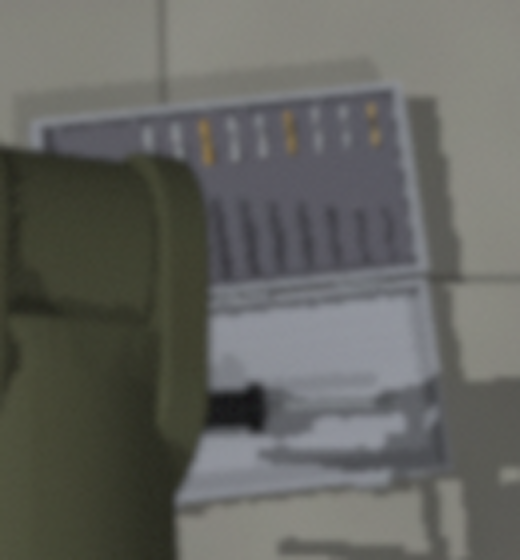

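View pics/s15f.png

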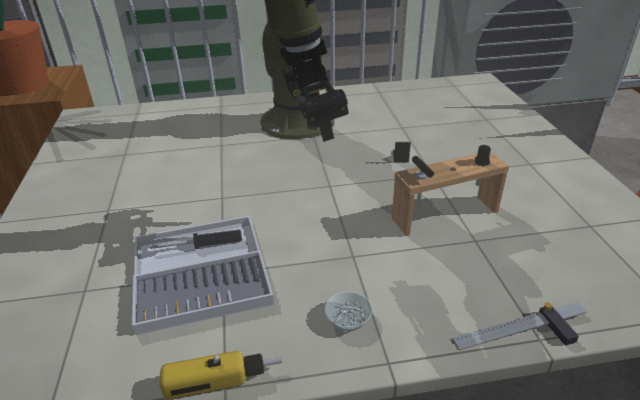

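```bash
python3 - <<'E'
from plan import *
a=unproj('scene',[[297/4+120,164/4+200],[486/4+120,143/4+200]],.018); d=a[1]-a[0]; print(a,np.linalg.norm(d),'az',np.degrees(np.arctan2(-d[0],d[1])))
u=d/np.linalg.norm(d); t=a[1]-u*.19; Xc=np.array([Yc[1],-Yc[0],0]); print('tip in case x,y',(t-CC)@Xc,(t-CC)@Yc)
im=env.read_camera('scene'); r=env.outline_of('scene','driver'); print(r[0]['p'],r[0]['xy'])
b=cv2.absdiff(im,cv2.cvtColor(cv2.imread('pics/s15f.png'),cv2.COLOR_BGR2RGB)); print('still:',b[215:290,130:260].max(),b[215:290,130:260].mean())
E
```

```text
[[ 0.54937805 -0.28858497  0.018     ]
 [ 0.55068175 -0.1886341   0.018     ]] 0.0999593725104547 az -0.7472904913455747
tip in case x,y -0.017014946606091083 -0.09036105450490244
0.94 [213.8, 238.6]
still: 43 1.6490940170940172
```

```bash
python3 - <<'E'
from cell import env
print(env.sign_off())
E
```

```text
the job is handed in; nothing more can be done
None
```

I pulled the screwdriver from the rack, swung it over against the tiles, lifted it level, lowered it into the empty half of the case, opened the jaws and backed the arm away. I then handed the job in at about 18 s; no verdict was reported.

**On the ledge:** I pressed the tip at about 11 N with a 30 N grip. I worked out the lean, taking the tip to be resting on the tiles, as going from 30° to about 68°. Off the ledge I triangulated it at about 87° from upright with the tip 184 mm up.

**In the case:** from one scene-camera picture, the tip lies about 90 mm from the middle lengthwise and 17 mm off the middle line. The screwdriver is about 6.5° off lengthwise. It looks flat on the tray floor, though I did not measure its level separately. Collar-to-butt measured 100 mm, which matches the given size.

**Other tools and arm:** the other two tools look unmoved in the rack, judged by eye only. The arm is well clear of everything.

**What did not go to plan:**
- The handle slid about 17 mm towards the palm and 13 mm along its own axis during the swing. Because of that I lowered it tip first, and the butt end dropped roughly 2 cm on release.
- My check that it was still, comparing two pictures, gave a mean difference of 1.6 grey levels (largest 43). I took this as camera noise.

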